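# Offer up the mill's cover plate over its threaded holes

### The arm

A 6-joint arm with a two-finger parallel gripper is mounted at the origin on a cart in front of the work surface, level with it; the furniture and walls round the work are solid. World frame = base frame: x ahead of the robot, y to its left, z up, the work surface at z = 0. Lengths are in m, angles in rad, forces in N, time in s.
With the tool pointing down it reaches from about 0.375 to 0.825 m from the base axis. Payload 5.5 kg.
Tool frame: the origin (TCP) lies at the centre of the arm's flange, where the gripper is bolted on; the fingertips stand 173 mm ahead of it and the grasp point (between the pads) lies 155 mm ahead of it; z points along the fingers, y is the line along which they close (so a half turn about z gives the same grasp; the last joint's range is limited). The gripper opens to 85 mm and grips with 20 to 120 N. Pads are 22 mm wide; open, the fingers measure 114 mm over their backs; the gripper's body (76 mm by 85 mm) begins 54 mm behind the grasp point. The pads swing forward as they close: fully open they stand 13 mm farther back than shut.
Start: joints at [1.34, 0.314, -0.047, 1.21, 0, 1.571], TCP at [0.137, 0.584, 0.405] pointing down, gripper open.
Joint ranges: [-2.67, 2.67], [-0.69, 1.73], [-1.03, 1.25], [-2.08, 2.16], [-1.42, 1.45], [-3.14, 3.14]. Speed limits (rad/s): [2.39, 2.39, 3.01, 3.14, 3.14, 3.14].

### API

Orientations are given as a rotation vector (axis times angle).
In Python, from rig import env gives the robot as it stands.
- The arm moves only by the shell command python3 -m pendant 'ROWS' [FORCE]. ROWS is JSON, one flat list of numbers, 5 for each row, row after row: the gripper's target within -1 to 1 (fully open at 1, half-way at 0, shut at -1), then the shift along the tool's x, y, z in m, then the turn about the tool's z in rad. In form: [hand, dx, dy, dz, roll, hand, dx, dy, dz, roll, ...]. A call has exactly 5 rows; each row is the pose to reach, as a shift and turn from the pose commanded when the call began, along the tool's axes at that moment; what a row does not reach only later rows make up. A row lasts 1/10 s, in which the tool goes at most 50 mm and 8.59 degrees, less where a joint would pass 70% of its speed; a pose out of reach is approached as far as the arm can. A call with a gripper value outside its range is refused whole. The fingers move at their own pace and stop on an object; FORCE is the grip in N (left out, the last holds). Time passes only in rows, so rows that repeat a pose let the fingers close, or fill a call up. It gives the time, the measured TCP pose, the force, the opening and the grip force at its end, in the units of the state.
- env.sense(): the state, without advancing time (a new reading comes with each control period).
- env.get_image(name): name is "scene" or "top"; returns a dict with "img" (400x640x3 uint8, red, green, blue), "depth" (400x640 float32, m along the optical axis (not along the pixel's ray), 0 where there is no reading), "intrinsics" (3x3 intrinsics, pixels), "eye" and "orientation" of the camera in the world. Camera axes: x right, y down, z forward; pixel columns grow to the right and rows downward; lengths in m; the calibration is good to about 2 mm. A picture is of the moment at which its call begins.
- env.sign_off(): hands the job in; it is judged then, once.
The state is a dict: "time": time; "joint_pos": joint angles; "qvel": joint speeds; "joint_efforts": joint torques, N m; "tcp_pos": TCP position; "tool_rot": TCP orientation; "ft_force": force on the tool from outside, world axes, zero at the start; "wrist_torque": the same for the moment, N m; "width": finger opening in m; "finger_force": force on a finger pad.
Only numpy, scipy, OpenCV 4.12 (cv2) and the standard library are available. Lean on these libraries where they do the work, as an engineer would, in place of code of your own. Each camera call takes 0.05 s, during which the arm holds its last target. There are 200 camera calls.

### The job

Lift the loose dust lid off the sample mill by its knob and set it down gently, flat and knob up, on the bare desk beside or in front of the mill. Then take the cover plate by its feed chute and hold it over the open chamber with its collar just inside the bore and the chute towards the mill's back, each of its four holes over its threaded hole, level and about 8 mm clear of the flange without touching the mill. Finish while still holding it there, hovering, so that I can start the screws before it comes down on the seal; leave the other things on the desk where they are.

Things in the scene. Friction and masses are not known exactly. Their poses are not given: they have to be found in the camera images.
- mill: Sample mill, fixed: white base 156 x 134 mm, grey front panel (button, dial) on its -x side; round chamber with a rectangular aluminium flange 140 (x) x 120 (y) x 12 mm, its top 112 mm above the desk. Origin on the desk under the chamber's axis; x to the mill's back, y to its left, z up. Bore 90 mm wide, 36 mm deep, rotor 22 mm below the flange's top. Four 8 mm threaded holes at the corners.
- mill_mouth (a point): Centre of the chamber's mouth, level with the top of the flange, 112 mm above the desk.
- lid: Loose steel dust lid on the chamber's mouth: disc 106 mm across, 8 mm deep locating lip (72 mm across) below, black knob on top; 44 mm tall, about 0.16 kg. Origin at the centre of the lip's lower edge, z up: 104 mm above the desk when on the mill, 0 when it stands on the desk, flat on its lip.
- lid_knob (a point): Middle of the lid's knob, 34 mm above the lid's origin and on its axis. The knob is a cylinder 28 mm across, from 20 to 44 mm above the origin, on a thinner neck; the disc's top is 12 mm above the origin.
- cover: Cover plate, on the desk left of the mill: aluminium, 140 (x) x 120 (y) x 6 mm, about 0.42 kg. Stands on a collar 80 mm across, 18 mm deep; hollow feed chute on top. Origin at the centre of the collar's lower edge, z up: plate underside at 18 mm, top 24, chute top 72. Right way round, its x and y point as the mill's and the chute is off-centre to the mill's back; half round, holes do not match.
- cover_chute (a point): The place to grip: middle of the feed chute, at x +14, y 0, 50 mm above the cover's origin. The chute measures 40 (along the cover's x) x 32 mm (along y, the way to close the fingers) and stands 48 mm above the plate's top.
- screw_dish: Shallow steel dish, 72 mm across, 16 mm tall, with the four screws; in front of the mill, on the left. Leave alone. Origin at the centre of its underside. To the right of it, the desk in front of the mill is bare: y from 0 to -0.16 m, x from the front edge at 0.39 m to the mill.
- brush: Brush with wooden handle, 169 mm long, on the desk between the mill and the grain analyser (a fixed tall instrument, 0.45 m high, at y -0.22 to -0.56 m, x from 0.46 m; keep arm and gripper clear of it). Leave alone. Origin at the centre of its underside.
- hex_key: Black hex key, 74 mm long, on the desk by the left edge. Leave alone. Origin at the centre of its underside.
- mill_thread1 (a point): Mouth of threaded hole 1 in the mill's flange, 8 mm wide, at x +59, y +49 mm from the mill's axis, level with the flange's top (112 mm).
- cover_hole1 (a point): Centre of through hole 1 of the cover plate, 12 mm wide, at x +59, y +49 mm from the cover's origin, on the plate's underside; belongs over mill_thread1.
- mill_thread2 (a point): Mouth of threaded hole 2 in the mill's flange, 8 mm wide, at x +59, y -49 mm from the mill's axis, level with the flange's top (112 mm).
- cover_hole2 (a point): Centre of through hole 2 of the cover plate, 12 mm wide, at x +59, y -49 mm from the cover's origin, on the plate's underside; belongs over mill_thread2.
- mill_thread3 (a point): Mouth of threaded hole 3 in the mill's flange, 8 mm wide, at x -59, y -49 mm from the mill's axis, level with the flange's top (112 mm).
- cover_hole3 (a point): Centre of through hole 3 of the cover plate, 12 mm wide, at x -59, y -49 mm from the cover's origin, on the plate's underside; belongs over mill_thread3.
- mill_thread4 (a point): Mouth of threaded hole 4 in the mill's flange, 8 mm wide, at x -59, y +32 (this one is set in) mm from the mill's axis, level with the flange's top (112 mm).
- cover_hole4 (a point): Centre of through hole 4 of the cover plate, 12 mm wide, at x -59, y +32 (this one is set in) mm from the cover's origin, on the plate's underside; belongs over mill_thread4.

How it is judged:
By the outcome, as a careful person would: the job done as asked, in the order asked, and still so for the second after the job is handed in, while the arm keeps its last pose, push and grip.
It also fails if it takes over 58 s, if anything falls off the work surface, if the arm or the gripper's body presses on something with over 40 N, if the wrist force passes 120 N, or if a joint passes its speed limit or range.

## Working session

There is one attempt and no reset: what is moved stays moved. The work goes in short steps, Python scripts to look and compute and a shell command to move; the robot and the scene stay as the last step left them, time stands still between calls to the robot, and variables do not carry over. Pictures are saved under pics/ and viewed, at most 10 in all, crops included, and the job is handed in when it is done.

```bash
mkdir -p pics; ls; python3 - <<'E'
from rig import env
import cv2,numpy as np
s=env.sense();print({k:np.round(v,4).tolist() for k,v in s.items()})
for n in("scene","top"):
    d=env.get_image(n);cv2.imwrite(f"pics/{n}0.png",cv2.cvtColor(d["img"],cv2.COLOR_RGB2BGR));np.savez(f"{n}0.npz",**d)
    print(n,d["eye"],d["orientation"],d["intrinsics"].tolist())
E
```

```text
pics
{'time': 0.0, 'joint_pos': [1.34, 0.3142, -0.0481, 1.2102, -0.0, 1.5708], 'qvel': [0.0004, -0.0011, 0.0002, 0.0014, 0.0014, -0.0006], 'joint_efforts': [-0.0001, -53.9591, 33.975, 0.0193, 0.0002, -0.0], 'tcp_pos': [0.1372, 0.5838, 0.4038], 'tool_rot': [-0.3616, -3.1205, 0.0027], 'ft_force': [0.7093, 0.3513, -0.131], 'wrist_torque': [0.0046, -0.004, 0.0098], 'finger_force': 0.0, 'width': 0.0852}
scene [0.25061153 0.61848988 0.84834296] [-0.72757367  2.70357509 -0.9536401 ] [[466.79973288348157, 0.0, 318.2539236724446], [0.0, 466.79973288348157, 199.06860473216477], [0.0, 0.0, 1.0]]
top [0.45613063 0.09737511 1.22940879] [-2.19267873  2.13425485 -0.12095869] [[444.78738352784063, 0.0, 323.94343772421917], [0.0, 444.78738352784063, 198.39314243643923], [0.0, 0.0, 1.0]]
```

View pics/scene0.png

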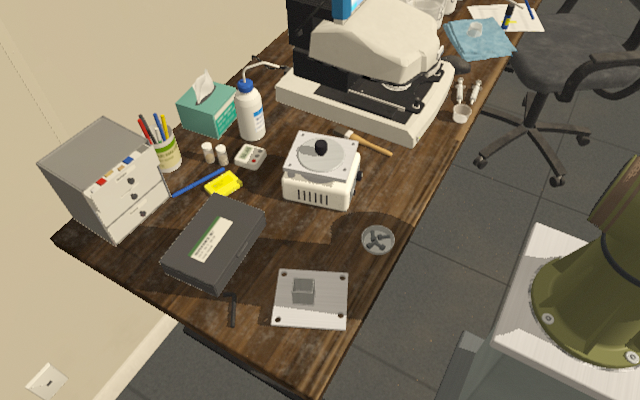

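View pics/top0.png

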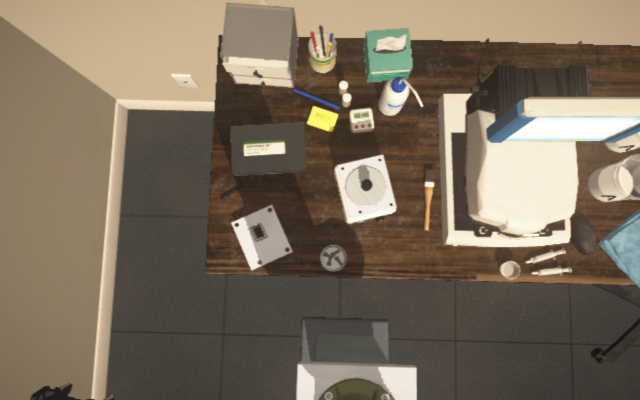

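The pictures show the mill with its lid at top (366,187) / scene (321,170), the cover at top (262,237) with its chute at (258,231), the dish at (333,258) and the brush at (430,200). Next I measure these from depth.

```bash
cat > h.py <<'E'
import numpy as np,cv2
from scipy.spatial.transform import Rotation as R
def cloud(d):
    K=d["intrinsics"];z=d["depth"];v,u=np.mgrid[:z.shape[0],:z.shape[1]]
    p=np.stack([(u-K[0,2])/K[0,0]*z,(v-K[1,2])/K[1,1]*z,z],-1)
    P=p@R.from_rotvec(d["orientation"]).as_matrix().T+d["eye"];P[z==0]=np.nan;return P
def proj(d,X):
    K=d["intrinsics"];c=(np.atleast_2d(X)-d["eye"])@R.from_rotvec(d["orientation"]).as_matrix();c=c/c[:,2:];return (c@K.T)[:,:2]
def onplane(d,uv,z):
    K=d["intrinsics"];r=np.c_[(np.atleast_2d(uv)-K[:2,2])/K[0,0],np.ones(len(np.atleast_2d(uv)))]@R.from_rotvec(d["orientation"]).as_matrix().T
    return d["eye"]+r*((z-d["eye"][2])/r[:,2])[:,None]
def band(P,c,r,z0,z1):
    Q=P.reshape(-1,3);Q=Q[np.isfinite(Q[:,0])];return Q[(np.hypot(Q[:,0]-c[0],Q[:,1]-c[1])<r)&(Q[:,2]>z0)&(Q[:,2]<z1)]
def rect(Q):
    (c,s,a)=cv2.minAreaRect((Q[:,:2]*1000).astype(np.float32));return np.round(c,1),np.round(s,1),round(a,2)
E
python3 - <<'E'
from h import *
for n in("scene","top"):
    d=dict(np.load(n+"0.npz"));P=cloud(d)
    t=dict(np.load("top0.npz"))
    m=onplane(t,[366,187],.12)[0];c=onplane(t,[262,237],.03)[0]
    print(n,m,c)
    for nm,o,r,a,b in(("desk",c,.2,-.02,.012),("mill",m,.11,.104,.121),("disc",m,.06,.1135,.122),("knob",m,.06,.14,.16),("plate",c,.12,.017,.031),("chute",c,.06,.064,.08)):
        Q=band(P,o,r,a,b)
        if len(Q)>5:print(nm,len(Q),rect(Q),"mean",np.round(Q.mean(0)*1000,1),"medz",np.round(np.median(Q[:,2])*1000,1))
    for nm,uv in(("dish",[333,258]),("brush",[430,200])):print(nm,onplane(t,uv,.01))
    im=d["img"][...,::-1]
    if n=="top": a=cv2.resize(im[195:280,225:345],None,fx=5,fy=5,interpolation=cv2.INTER_CUBIC);b=cv2.resize(im[145:230,325:445],None,fx=5,fy=5,interpolation=cv2.INTER_CUBIC);cv2.imwrite("pics/crops.png",cv2.resize(np.vstack([a,b]),None,fx=.7,fy=.7))
E
```

```text
scene [ 0.61255198 -0.00571751  0.12      ] [0.48209653 0.26306698 0.03      ]
desk 17151 (array([523.2, 242.3]), array([287.6, 357.7]), 0.02) mean [511.9 269.8  -1.4] medz -1.4
mill 2432 (array([617.5,  -7.4]), array([140.8, 124.6]), 15.03) mean [ 6.130e+02 -4.000e-01  1.121e+02] medz 112.0
disc 866 (array([616.4,  -1.9]), array([104.5, 101.9]), 43.66) mean [612.2   1.5 115. ] medz 114.8
knob 105 (array([615.4,  -3.2]), array([25.7, 25.7]), 26.1) mean [614.9  -1.9 145.6] medz 145.7
plate 3543 (array([483.2, 265.7]), array([140.7, 122.7]), 25.34) mean [478.1 269.8  22.7] medz 22.7
chute 150 (array([495.6, 271.6]), array([39.7, 34.3]), 25.7) mean [495.5 272.4  69. ] medz 69.6
dish [[0.43089454 0.0705428  0.01      ]]
brush [[ 0.59665873 -0.19303426  0.01      ]]
top [ 0.61255198 -0.00571751  0.12      ] [0.48209653 0.26306698 0.03      ]
desk 9815 (array([522. , 242.8]), array([286.5, 358.7]), 0.3) mean [ 5.185e+02  2.462e+02 -2.000e-01] medz -0.3
mill 2456 (array([617. ,  -6.2]), array([141.1, 121. ]), 14.92) mean [615.4  -5.9 113.4] medz 113.4
disc 1068 (array([614.9,  -3.6]), array([112.8, 117.4]), 46.08) mean [614.7  -3.2 116. ] medz 115.8
knob 102 (array([615.4,  -3.1]), array([25.4, 26.7]), 89.01) mean [615.2  -3.  146.9] medz 147.1
plate 2035 (array([482.4, 267. ]), array([139.9, 120.6]), 25.9) mean [480.5 265.9  23.5] medz 23.5
chute 64 (array([495.2, 272.5]), array([39.9, 32.2]), 25.88) mean [495.4 272.7  70.8] medz 71.1
dish [[0.43089454 0.0705428  0.01      ]]
brush [[ 0.59665873 -0.19303426  0.01      ]]
```

View pics/crops.png

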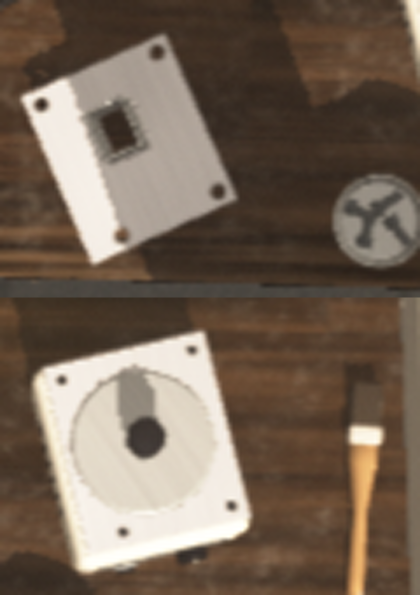

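```bash
cat > go.py <<'E'
import sys;from h import *;from rig import env
# usage: go.py x y z(TCP) yaw_of_tool_y_deg
def go(x,y,z,yaw=None):
    s=env.sense();Rm=R.from_rotvec(s["tool_rot"]).as_matrix();d=np.array([x,y,z])-s["tcp_pos"]
    y0=np.degrees(np.arctan2(Rm[1,1],Rm[0,1]));r=0 if yaw is None else -((yaw-y0+90)%180-90)
    tilt=np.degrees(np.arccos(-Rm[2,2]))
    print("t",round(s["time"],2),"tcp",np.round(s["tcp_pos"],4),"yaw",round(y0,2),"tilt",round(tilt,2),"F",np.round(s["ft_force"],1),"T",np.round(s["wrist_torque"],2),"w",round(s["width"],4),"ff",round(s["finger_force"],1))
    print("shift mm",np.round(Rm.T@d*1000,1),"roll rad",round(np.radians(r),4),"dist",round(np.linalg.norm(d)*1000), "q",np.round(s["joint_pos"],2))
if len(sys.argv)>3: go(*map(float,sys.argv[1:]))
E
python3 go.py .6154 -.0031 .40
```

```text
t 0.1 tcp [0.1372 0.5838 0.4039] yaw 76.78 tilt 0.09 F [ 1.  -0.6  0.4] T [-0.02  0.   -0.05] w 0.0852 ff 0.0
shift mm [-599.8 -462.     4.6] roll rad 0.0 dist 757 q [ 1.34  0.31 -0.05  1.21  0.    1.57]
```

```bash
python3 -m pendant '[1,-0.03,-0.023,0,0, 1,-0.06,-0.046,0,0, 1,-0.09,-0.069,0,0, 1,-0.12,-0.092,0,0, 1,-0.15,-0.115,0,0]'
python3 -m pendant '[1,-0.03,-0.023,0,0, 1,-0.06,-0.046,0,0, 1,-0.09,-0.069,0,0, 1,-0.12,-0.092,0,0, 1,-0.15,-0.115,0,0]'
python3 -m pendant '[1,-0.03,-0.023,0,0, 1,-0.06,-0.046,0,0, 1,-0.09,-0.069,0,0, 1,-0.12,-0.092,0,0, 1,-0.15,-0.115,0,0]'
python3 go.py .6154 -.0031 .40
```

```text
time: 0.6
tcp_pos: [0.2576, 0.4364, 0.4043]
tool_rot: [-0.361, -3.121, 0.001]
ft_force: [1.8, 0.1, 0.5]
width: 0.0854
finger_force: 0.0
time: 1.1
tcp_pos: [0.3773, 0.2901, 0.4045]
tool_rot: [-0.362, -3.12, 0.0]
ft_force: [0.7, -0.0, -0.2]
width: 0.0855
finger_force: 0.0
time: 1.6
tcp_pos: [0.497, 0.1438, 0.4044]
tool_rot: [-0.362, -3.12, 0.0]
ft_force: [1.2, -0.2, 0.1]
width: 0.0854
finger_force: 0.0
t 1.6 tcp [0.497  0.1438 0.4044] yaw 76.77 tilt 0.03 F [ 1.2 -0.2  0.1] T [ 0.05 -0.04  0.02] w 0.0854 ff 0.0
shift mm [-148.9 -115.9    4.4] roll rad 0.0 dist 189 q [ 0.28  0.16 -0.25  1.17  0.    0.51]
```

```bash
python3 -m pendant '[1,-0.03,-0.023,0,0, 1,-0.06,-0.046,0,0, 1,-0.09,-0.069,0,0, 1,-0.12,-0.092,0,0, 1,-0.149,-0.1155,0,0]'
python3 -m pendant '[1,0,0,0.02,0, 1,0,0,0.04,0, 1,0,0,0.06,0, 1,0,0,0.075,0, 1,0,0,0.075,0]'
python3 go.py .6154 -.0031 .295
```

```text
time: 2.1
tcp_pos: [0.6158, -0.0026, 0.4042]
tool_rot: [-0.362, -3.12, -0.0]
ft_force: [0.1, 0.4, 0.2]
width: 0.0857
finger_force: 0.0
time: 2.6
tcp_pos: [0.6138, -0.0013, 0.3268]
tool_rot: [-0.361, -3.116, 0.001]
ft_force: [-0.4, -0.6, -0.2]
width: 0.0855
finger_force: 0.0
t 2.6 tcp [ 0.6138 -0.0013  0.3268] yaw 76.77 tilt 0.3 F [-0.4 -0.6 -0.2] T [-0.05  0.    0.01] w 0.0855 ff 0.0
shift mm [-2.1 -1.3 31.8] roll rad 0.0 dist 32 q [-0.    0.38 -0.13  1.06 -0.    0.23]
```

```bash
python3 -m pendant '[1,-0.001,-0.001,0.01,0, 1,-0.001,-0.001,0.02,0, 1,-0.001,-0.001,0.031,0, 1,-0.001,-0.001,0.031,0, 1,-0.001,-0.001,0.031,0]'
python3 go.py .6154 -.0031 .295
```

```text
time: 3.1
tcp_pos: [0.6156, -0.0024, 0.2984]
tool_rot: [-0.362, -3.12, 0.0]
ft_force: [-0.5, 0.1, -0.1]
width: 0.0849
finger_force: 0.0
t 3.1 tcp [ 0.6156 -0.0024  0.2984] yaw 76.78 tilt 0.04 F [-0.5  0.1 -0.1] T [ 0.01  0.05 -0.01] w 0.0849 ff 0.0
shift mm [ 0.  -0.7  3.4] roll rad 0.0 dist 4 q [-0.    0.4  -0.17  1.   -0.    0.23]
```

```bash
python3 -m pendant '[1,0,-0.0005,0.003,0, 1,0,-0.0005,0.003,0, -1,0,-0.0005,0.003,0, -1,0,-0.0005,0.003,0, -1,0,-0.0005,0.003,0]' 40
python3 -m pendant '[-1,0,0,0,0, -1,0,0,0,0, -1,0,0,0,0, -1,0,0,0,0, -1,0,0,0,0]'
python3 go.py .6154 -.0031 .295
```

```text
time: 3.6
tcp_pos: [0.6157, -0.0029, 0.2959]
tool_rot: [0.362, 3.12, 0.0]
ft_force: [0.0, -0.7, 0.2]
width: 0.044
finger_force: 0.0
time: 4.1
tcp_pos: [0.6158, -0.003, 0.296]
tool_rot: [0.362, 3.12, -0.0]
ft_force: [-1.0, -1.1, 3.6]
width: 0.0267
finger_force: 39.7
t 4.1 tcp [ 0.6158 -0.003   0.296 ] yaw 76.77 tilt 0.03 F [-1.  -1.1  3.6] T [-0.33  0.16  0.03] w 0.0267 ff 39.7
shift mm [ 0.3 -0.2  1. ] roll rad 0.0 dist 1 q [-0.    0.4  -0.17  0.99 -0.    0.23]
```

```bash
python3 -m pendant '[-1,0,0,-0.005,0, -1,0,0,-0.015,0, -1,0,0,-0.03,0, -1,0,0,-0.05,0, -1,0,0,-0.07,0]'
python3 -m pendant '[-1,0,0,-0.015,0, -1,0.015,-0.013,-0.02,0, -1,0.038,-0.033,-0.02,0, -1,0.06,-0.052,-0.02,0, -1,0.083,-0.072,-0.02,0]'
python3 go.py .45 -.09 .25
```

```text
time: 4.6
tcp_pos: [0.6154, -0.0028, 0.3665]
tool_rot: [-0.361, -3.12, -0.0]
ft_force: [0.2, 1.0, -2.3]
width: 0.0268
finger_force: 39.5
time: 5.1
tcp_pos: [0.5174, -0.0542, 0.386]
tool_rot: [0.361, 3.121, 0.0]
ft_force: [0.1, -1.0, -0.8]
width: 0.0266
finger_force: 39.6
t 5.1 tcp [ 0.5174 -0.0542  0.386 ] yaw 76.81 tilt 0.02 F [ 0.1 -1.  -0.8] T [-0.07  0.02 -0.02] w 0.0266 ff 39.6
shift mm [ 57.4 -50.3 136. ] roll rad 0.0 dist 156 q [-0.1   0.17 -0.27  1.13  0.    0.13]
```

```bash
python3 -m pendant '[-1,0.02,-0.018,0,0, -1,0.04,-0.035,0.01,0, -1,0.057,-0.05,0.03,0, -1,0.057,-0.05,0.055,0, -1,0.057,-0.05,0.08,0]'
python3 -m pendant '[-1,0,0,0.02,0, -1,0,0,0.035,0, -1,0,0,0.045,0, -1,0,0,0.05,0, -1,0,0,0.05,0]'
python3 go.py .45 -.09 .25
```

```text
time: 5.6
tcp_pos: [0.451, -0.09, 0.3059]
tool_rot: [0.363, 3.119, 0.0]
ft_force: [1.6, 0.3, -3.3]
width: 0.0268
finger_force: 39.7
time: 6.1
tcp_pos: [0.4514, -0.0896, 0.2556]
tool_rot: [-0.362, -3.12, -0.0]
ft_force: [0.1, 0.3, -1.4]
width: 0.0264
finger_force: 39.7
t 6.1 tcp [ 0.4514 -0.0896  0.2556] yaw 76.78 tilt 0.04 F [ 0.1  0.3 -1.4] T [-0.01  0.04  0.01] w 0.0264 ff 39.7
shift mm [ 1.3 -0.7  5.6] roll rad 0.0 dist 6 q [-0.2   0.17 -0.59  0.8   0.    0.03]
```

```bash
python3 - <<'E'
from h import *;from rig import env
for n in("scene","top"):
    d=env.get_image(n);np.savez(n+"1.npz",**d);cv2.imwrite(f"pics/{n}1.png",d["img"][...,::-1])
a=cv2.imread("pics/scene1.png");b=cv2.imread("pics/top1.png")
cv2.imwrite("pics/c1.png",np.vstack([a[90:340,200:600],b[120:320,220:620]]))
E
```

```text
(no output)
```

View pics/c1.png

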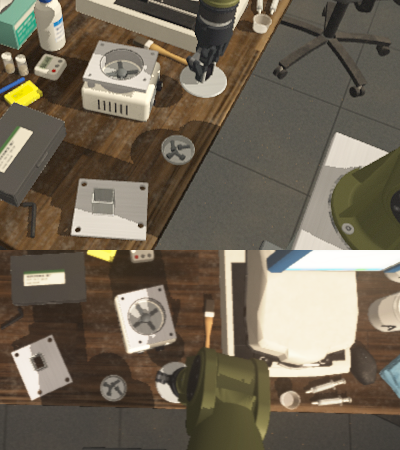

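The lid hangs level over bare desk (scene crop (205,80)), and the mill's bore is now open at scene crop (120,68). I'll lower the lid slowly.

```bash
python3 -m pendant '[-1,0,0,0.015,0, -1,0,0,0.03,0, -1,0,0,0.043,0, -1,0,0,0.052,0, -1,0,0,0.057,0]'
python3 -m pendant '[-1,0,0,0.002,0, -1,0,0,0.003,0, -1,0,0,0.004,0, -1,0,0,0.005,0, -1,0,0,0.005,0]'
python3 go.py .45 -.09 .192
```

```text
time: 6.7
tcp_pos: [0.4516, -0.0897, 0.1985]
tool_rot: [0.362, 3.121, 0.0]
ft_force: [-0.4, -0.6, -1.7]
width: 0.0266
finger_force: 39.7
time: 7.2
tcp_pos: [0.4515, -0.0897, 0.1938]
tool_rot: [0.362, 3.12, 0.0]
ft_force: [0.3, 1.2, -2.0]
width: 0.0268
finger_force: 39.7
t 7.2 tcp [ 0.4515 -0.0897  0.1938] yaw 76.77 tilt 0.02 F [ 0.3  1.2 -2. ] T [ 0.01 -0.   -0.02] w 0.0268 ff 39.7
shift mm [ 1.4 -0.7  1.8] roll rad 0.0 dist 2 q [-0.2   0.26 -0.66  0.65  0.    0.03]
```

```bash
python3 -m pendant '[-1,0,0,0.0005,0, -1,0,0,0.001,0, -1,0,0,0.0015,0, -1,0,0,0.002,0, -1,0,0,0.002,0]'
python3 go.py .45 -.09 .192
```

```text
time: 7.7
tcp_pos: [0.4515, -0.0897, 0.192]
tool_rot: [0.362, 3.121, -0.0]
ft_force: [-1.7, 0.5, 3.1]
width: 0.0264
finger_force: 40.2
t 7.7 tcp [ 0.4515 -0.0897  0.192 ] yaw 76.78 tilt 0.01 F [-1.7  0.5  3.1] T [ 0.06  0.39 -0.06] w 0.0264 ff 40.2
shift mm [ 1.4 -0.7 -0. ] roll rad 0.0 dist 2 q [-0.2   0.26 -0.66  0.65  0.    0.03]
```

```bash
python3 -m pendant '[0,0,0,0,0, 0,0,0,0,0, 1,0,0,0,0, 1,0,0,0,0, 1,0,0,0,0]'
python3 -m pendant '[1,0,0,-0.015,0, 1,0,0,-0.04,0, 1,0,0,-0.075,0, 1,0,0,-0.11,0, 1,0,0,-0.15,0]'
python3 - <<'E'
from h import *
# mill from lid-off pictures: flange rect, bore centre
for n in("scene","top"):
    P=cloud(dict(np.load(n+"1.npz")));Q=band(P,(.617,-.006),.105,.105,.119);print(n,len(Q),rect(Q))
E
python3 go.py .4954 .272 .342 115.6
```

```text
time: 8.2
tcp_pos: [0.4515, -0.0897, 0.1917]
tool_rot: [-0.362, -3.121, -0.0]
ft_force: [0.1, 0.2, -0.9]
width: 0.0832
finger_force: 0.0
time: 8.7
tcp_pos: [0.4509, -0.0896, 0.3426]
tool_rot: [-0.362, -3.119, -0.0]
ft_force: [0.8, -0.3, -0.2]
width: 0.0853
finger_force: 0.0
scene 1710 (array([617.5,  -7.1]), array([141.9, 125. ]), 15.47)
top 1629 (array([616.5,  -6.3]), array([140.3, 120.8]), 14.98)
t 8.7 tcp [ 0.4509 -0.0896  0.3426] yaw 76.77 tilt 0.07 F [ 0.8 -0.3 -0.2] T [ 0.   -0.05 -0.02] w 0.0853 ff 0.0
shift mm [ 39.4 362.1   0.6] roll rad -0.6776 dist 364 q [-0.2   0.09 -0.47  1.01  0.    0.03]
```

```bash
python3 -m pendant '[1,0.004,0.036,0,-0.07, 1,0.008,0.072,0,-0.14, 1,0.012,0.108,0,-0.21, 1,0.016,0.144,0,-0.28, 1,0.02,0.18,0,-0.34]'
python3 go.py .4954 .272 .342 115.6
```

```text
time: 9.2
tcp_pos: [0.4731, 0.0916, 0.3418]
tool_rot: [-0.175, 3.136, -0.0]
ft_force: [0.7, 0.7, -0.1]
width: 0.0852
finger_force: 0.0
t 9.2 tcp [0.4731 0.0916 0.3418] yaw 96.4 tilt 0.02 F [ 0.7  0.7 -0.1] T [ 0.01 -0.03 -0.02] w 0.0852 ff 0.0
shift mm [-42.3 176.8  -0.2] roll rad -0.3351 dist 182 q [ 0.19  0.13 -0.43  1.01 -0.    0.08]
```

```bash
python3 -m pendant '[1,-0.008,0.035,0,-0.067, 1,-0.017,0.071,0,-0.134, 1,-0.025,0.106,0,-0.201, 1,-0.034,0.142,0,-0.268, 1,-0.042,0.177,0,-0.335]'
python3 -m pendant '[1,0,0,0,0, 1,0,0,0.01,0, 1,0,0,0.03,0, 1,0,0,0.05,0, 1,0,0,0.06,0]'
python3 go.py .4954 .272 .205 115.6
```

```text
time: 9.7
tcp_pos: [0.4956, 0.2723, 0.3416]
tool_rot: [-0.697, 3.063, -0.0]
ft_force: [0.2, 0.1, 0.3]
width: 0.0855
finger_force: 0.0
time: 10.2
tcp_pos: [0.4946, 0.2689, 0.2794]
tool_rot: [0.688, -3.062, 0.002]
ft_force: [-0.5, 0.1, 0.0]
width: 0.0854
finger_force: 0.0
t 10.2 tcp [0.4946 0.2689 0.2794] yaw 115.34 tilt 0.2 F [-0.5  0.1  0. ] T [-0.01  0.05 -0.01] w 0.0854 ff 0.0
shift mm [-2.3  2.5 74.3] roll rad -0.0046 dist 74 q [ 0.5   0.33 -0.33  0.92 -0.    0.06]
```

```bash
python3 -m pendant '[1,0,0,0.015,0, 1,0,0,0.03,0, 1,0,0,0.045,0, 1,0,0,0.058,0, 1,0,0,0.065,0]'
python3 -m pendant '[1,0,0,0.005,0, 1,0,0,0.01,0, 1,0,0,0.011,0, 1,0,0,0.011,0, 1,0,0,0.011,0]'
python3 go.py .4954 .272 .205 115.6
```

```text
time: 10.7
tcp_pos: [0.4952, 0.2698, 0.2155]
tool_rot: [0.69, -3.063, 0.001]
ft_force: [0.8, -0.4, 0.4]
width: 0.0851
finger_force: 0.0
time: 11.2
tcp_pos: [0.4958, 0.2708, 0.2061]
tool_rot: [-0.692, 3.064, 0.0]
ft_force: [-0.1, 0.3, 0.7]
width: 0.0856
finger_force: 0.0
t 11.2 tcp [0.4958 0.2708 0.2061] yaw 115.45 tilt 0.04 F [-0.1  0.3  0.7] T [ 0.01  0.02 -0.02] w 0.0856 ff 0.0
shift mm [-0.1  1.3  1.1] roll rad -0.0025 dist 2 q [ 0.5   0.4  -0.4   0.76 -0.    0.06]
```

```bash
python3 -m pendant '[1,0,0.0012,0,0, 0.2,0,0.0012,0,0, -1,0,0.0012,0,0, -1,0,0.0012,0,0, -1,0,0.0012,0,0]' 90
python3 -m pendant '[-1,0,0,0,0, -1,0,0,0,0, -1,0,0,0,0, -1,0,0,0,0, -1,0,0,0,0]'
python3 -m pendant '[-1,0,0,-0.003,0, -1,0,0,-0.01,0, -1,0,0,-0.02,0, -1,0,0,-0.03,0, -1,0,0,-0.03,0]'
python3 go.py .4954 .272 .4 115.6
```

```text
time: 11.7
tcp_pos: [0.4953, 0.2717, 0.206]
tool_rot: [-0.692, 3.064, -0.001]
ft_force: [1.4, -0.4, -2.2]
width: 0.0309
finger_force: 89.1
time: 12.2
tcp_pos: [0.4953, 0.2717, 0.2059]
tool_rot: [-0.692, 3.064, -0.0]
ft_force: [0.6, -2.6, 5.4]
width: 0.0308
finger_force: 89.7
time: 12.7
tcp_pos: [0.4959, 0.2723, 0.2376]
tool_rot: [-0.691, 3.062, 0.002]
ft_force: [0.1, 0.0, -5.4]
width: 0.0309
finger_force: 89.6
t 12.7 tcp [0.4959 0.2723 0.2376] yaw 115.45 tilt 0.17 F [ 0.1  0.  -5.4] T [ 0.04 -0.11  0.02] w 0.0309 ff 89.6
shift mm [ 1.000e-01  0.000e+00 -1.624e+02] roll rad -0.0026 dist 162 q [ 0.5   0.37 -0.37  0.83  0.    0.06]
```

```bash
python3 -m pendant '[-1,0,0,-0.02,0, -1,0,0,-0.05,0, -1,0,0,-0.08,0, -1,0,0,-0.11,0, -1,0,0,-0.13,0]'
python3 -m pendant '[-1,0,0,-0.003,0, -1,0,0,-0.003,0, -1,0,0,-0.003,0, -1,0,0,-0.003,0, -1,0,0,-0.003,0]'
cat > meas.py <<'E'
from h import *;from rig import env;import sys
s=env.sense();T=s["tcp_pos"];Rm=R.from_rotvec(s["tool_rot"]).as_matrix()
print("tcp",T)
zt=T[2]-.206+.024; yaw=np.degrees(np.arctan2(Rm[1,1],Rm[0,1]))-90
c=T[:2]-.014*np.array([np.cos(np.radians(yaw)),np.sin(np.radians(yaw))]);print("expect c",c,"yaw",yaw,"plate top z",zt)
for n in("scene","top"):
    d=env.get_image(n);np.savez(f"{n}{sys.argv[1]}.npz",**d);cv2.imwrite(f"pics/{n}{sys.argv[1]}.png",d["img"][...,::-1])
    Q=band(cloud(d),c,.097,zt-.012,zt+.008)
    A=np.c_[Q[:,:2]-c,np.ones(len(Q))];k=np.linalg.lstsq(A,Q[:,2],rcond=None)[0];r=abs(A@k-Q[:,2])<.004
    k=np.linalg.lstsq(A[r],Q[r,2],rcond=None)[0]
    print(n,len(Q),rect(Q),"slope deg",np.round(np.degrees(k[:2]),2),"z",round(k[2],4))
E
python3 meas.py 2; python3 go.py .6301 -.0032 .37 105; python3 - <<'E'
import cv2,numpy as np
cv2.imwrite("pics/c2.png",np.hstack([cv2.imread(f"pics/{n}2.png")[80:,180:560] for n in("scene","top")]))
E
```

```text
time: 13.2
tcp_pos: [0.4954, 0.2719, 0.3681]
tool_rot: [-0.692, 3.062, 0.001]
ft_force: [0.2, 0.3, -5.0]
width: 0.031
finger_force: 90.1
time: 13.7
tcp_pos: [0.4948, 0.2716, 0.3674]
tool_rot: [0.692, -3.062, 0.001]
ft_force: [0.3, 0.5, -5.7]
width: 0.0311
finger_force: 90.3
tcp [0.49476318 0.27155819 0.36740305]
expect c [0.48212171 0.2655421 ] yaw 25.44987235382139 plate top z 0.18540304915946532
scene 4183 (array([482.5, 265.7]), array([140.2, 122.7]), 25.73) slope deg [-0.03 -0.11] z 0.1841
top 1297 (array([489.3, 251.6]), array([140.2,  85.8]), 25.55) slope deg [-0.19  0.22] z 0.1854
t 13.8 tcp [0.495  0.2717 0.3679] yaw 115.45 tilt 0.07 F [-0.3 -0.1 -5.3] T [ 0.05 -0.04 -0.02] w 0.031 ff 90.3
shift mm [  -3.9 -306.3   -2.1] roll rad 0.1824 dist 306 q [ 0.5   0.27 -0.2   1.11  0.    0.06]
```

View pics/c2.png

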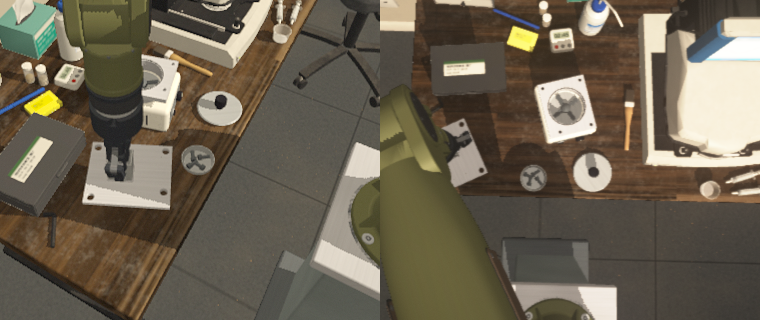

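The cover hangs level in the grip at scene crop (127,175), and the lid stands flat, knob up, at top crop (593,172) clear of the dish and mill. Next I fit the mill's pose from its threaded holes.

```bash
cat > holes.py <<'E'
from h import *
from scipy.optimize import least_squares
H=np.array([[59,49],[59,-49],[-59,-49],[-59,32]])/1000.
def fit(d,x,y,yaw,z,hz=0,win=5,verbose=True,use=range(4)):
    g=cv2.cvtColor(d["img"],cv2.COLOR_RGB2GRAY).astype(float)
    w=np.radians(yaw);M=np.array([[np.cos(w),-np.sin(w)],[np.sin(w),np.cos(w)]])
    W=H@M.T+[x,y];uv=proj(d,np.c_[W,np.full(4,z)]);out=[];ok=[]
    for i in use:
        p=uv[i];c=p.copy()
        for _ in range(4):
            u0,v0=np.round(c).astype(int);v,u=np.mgrid[v0-win:v0+win+1,u0-win:u0+win+1];G=g[v,u]
            k=np.clip(np.percentile(G,60)*.85-G,0,None);k[np.hypot(u-c[0],v-c[1])>win]=0
            if k.sum()==0:break
            c=np.array([(k*u).sum(),(k*v).sum()])/k.sum()
        out.append(onplane(d,c,z)[0,:2]);ok.append(i)
    out=np.array(out);f=lambda p:((H[ok]@np.array([[np.cos(p[2]),-np.sin(p[2])],[np.sin(p[2]),np.cos(p[2])]]).T+p[:2]-out)*1000).ravel()
    r=least_squares(f,[x,y,w],x_scale=[.01,.01,.1],loss="soft_l1");p=r.x
    print("fit x,y mm",np.round(p[:2]*1000,2),"yaw",round(np.degrees(p[2]),2),"res mm",np.round(f(p).reshape(-1,2),1).tolist())
    return p
if __name__=="__main__":
    L=lambda n:dict(np.load(n+".npz"))
    for n in("top0","top1","top2","scene0","scene1"):print("mill",n,end=" ");fit(L(n),.617,-.0065,15.,.112,win=4)
    for n in("top0","scene0"):print("cover",n,end=" ");fit(L(n),.483,.266,25.5,.024,win=5)
    print("held scene2",end=" ");fit(L("scene2"),.4822,.2655,25.45,.1854)
E
python3 holes.py
```

```text
mill top0 fit x,y mm [616.04  -7.29] yaw 14.93 res mm [[-0.1, 0.2], [0.3, -0.1], [-0.3, -0.3], [0.0, 0.2]]
mill top1 fit x,y mm [616.28  -7.23] yaw 15.01 res mm [[0.1, 0.3], [-0.1, -0.0], [-0.2, -0.5], [0.2, 0.1]]
mill top2 fit x,y mm [616.03  -7.29] yaw 14.93 res mm [[-0.1, 0.2], [0.3, -0.1], [-0.3, -0.3], [0.0, 0.2]]
mill scene0 fit x,y mm [616.98  -7.65] yaw 14.66 res mm [[1.0, -0.7], [-6.2, 14.0], [0.1, -0.1], [0.2, -0.4]]
mill scene1 fit x,y mm [617.67  -7.31] yaw 15.01 res mm [[1.2, -0.1], [-7.0, 16.8], [-0.5, -0.6], [0.8, -0.5]]
cover top0 fit x,y mm [480.3  259.87] yaw 29.8 res mm [[-9.3, -13.2], [-15.9, -0.6], [11.9, 1.8], [10.8, 0.8]]
cover scene0 fit x,y mm [483.15 265.99] yaw 26.12 res mm [[0.1, 0.3], [0.4, -0.1], [0.1, -0.8], [-0.7, 0.5]]
held scene2 fit x,y mm [481.87 266.88] yaw 25.89 res mm [[0.4, 0.6], [0.3, -0.0], [-0.3, -0.4], [-0.5, -0.2]]
```

```bash
python3 -m pendant '[-1,0,-0.015,0,0.01, -1,0,-0.04,0,0.03, -1,-0.001,-0.07,0,0.055, -1,-0.001,-0.11,0,0.075, -1,-0.002,-0.15,0,0.095]'
python3 go.py .6302 -.0038 .367 104.9
```

```text
time: 14.3
tcp_pos: [0.5619, 0.1354, 0.3687]
tool_rot: [-0.545, 3.094, -0.001]
ft_force: [1.6, -0.7, -6.0]
width: 0.0309
finger_force: 90.3
t 14.3 tcp [0.5619 0.1354 0.3687] yaw 109.98 tilt 0.03 F [ 1.6 -0.7 -6. ] T [-0.02 -0.2   0.04] w 0.0309 ff 90.3
shift mm [ -16.7 -154.2    1.8] roll rad 0.0886 dist 155 q [ 0.24  0.29 -0.16  1.12 -0.   -0.11]
```

```bash
python3 -m pendant '[-1,-0.004,-0.04,0,0.025, -1,-0.009,-0.08,0,0.045, -1,-0.013,-0.115,0,0.065, -1,-0.015,-0.14,0,0.08, -1,-0.0167,-0.154,0,0.0885]'
python3 -m pendant '[-1,0,0,0,0, -1,0,0,0,0, -1,0,0,0.008,0, -1,0,0,0.016,0, -1,0,0,0.016,0]'
python3 -m pendant '[-1,0,0,0,0, -1,0,0,0,0, -1,0,0,0,0, -1,0,0,0,0, -1,0,0,0,0]'
python3 go.py .6302 -.0038 .35 104.9
```

```text
time: 14.8
tcp_pos: [0.6304, -0.0047, 0.3684]
tool_rot: [0.403, -3.115, 0.001]
ft_force: [-0.5, 0.8, -5.5]
width: 0.0313
finger_force: 90.3
time: 15.3
tcp_pos: [0.6288, -0.001, 0.3508]
tool_rot: [0.41, -3.112, -0.001]
ft_force: [-0.8, 0.4, -4.9]
width: 0.0307
finger_force: 90.5
time: 15.8
tcp_pos: [0.6298, -0.0019, 0.3529]
tool_rot: [-0.408, 3.115, -0.0]
ft_force: [-0.1, -0.7, -5.6]
width: 0.0309
finger_force: 90.5
t 15.8 tcp [ 0.6298 -0.0019  0.3529] yaw 104.93 tilt 0.02 F [-0.1 -0.7 -5.6] T [ 0.   -0.08  0.02] w 0.0309 ff 90.5
shift mm [ 0.1 -2.   2.9] roll rad 0.0006 dist 4 q [-0.    0.39 -0.05  1.12 -0.   -0.26]
```

```bash
python3 meas.py 3; python3 - <<'E'
from holes import *
import numpy as np,cv2
from rig import env
z=env.sense()["tcp_pos"][2]-.206+.024
for n in("scene3","top3"):
    print(n,end=" ");fit(dict(np.load(n+".npz")),.6167,-.0074,15,z)
a=cv2.imread("pics/scene3.png")[90:240,230:430];b=cv2.imread("pics/top3.png")[120:270,270:470]
cv2.imwrite("pics/c3.png",cv2.resize(np.hstack([a,b]),None,fx=2,fy=2))
E
```

```text
tcp [ 0.6298262  -0.00186003  0.35290403]
expect c [ 0.61629898 -0.00546759] yaw 14.932615560409161 plate top z 0.17090402855387898
scene 2202 (array([617.5,  -5.4]), array([141.6, 125.6]), 15.41) slope deg [ 0.08 -0.2 ] z 0.1694
top 729 (array([607. ,  30.3]), array([140.8,  51.8]), 14.17) slope deg [ 0.05 -0.25] z 0.1706
scene3 fit x,y mm [613.41  -2.66] yaw 18.57 res mm [[-1.6, -4.1], [6.0, -0.5], [1.4, 1.2], [-3.2, 0.9]]
top3 fit x,y mm [618.48  -9.98] yaw 12.85 res mm [[-9.1, -11.0], [0.6, 0.9], [-0.5, -0.9], [3.3, 4.3]]
```

View pics/c3.png

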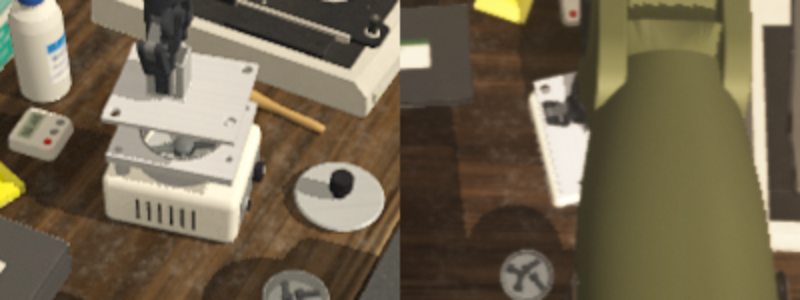

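The cover hovers above the bore with the chute towards the back (scene crop (180,85)). It sits about 2 mm off in y, which I'll correct before going down.

```bash
python3 -m pendant '[-1,0,-0.001,0,0, -1,0,-0.002,0,0, -1,0,-0.002,0.005,0, -1,0,-0.002,0.011,0, -1,0,-0.002,0.018,0]'
python3 -m pendant '[-1,0,0,0.004,0, -1,0,0,0.008,0, -1,0,0,0.011,0, -1,0,0,0.011,0, -1,0,0,0.011,0]'
python3 -m pendant '[-1,0,0,0,0, -1,0,0,0,0, -1,0,0,0,0, -1,0,0,0,0, -1,0,0,0,0]'
python3 go.py .6302 -.0038 .308 104.9
python3 meas.py 4
```

```text
time: 16.4
tcp_pos: [0.6302, -0.0038, 0.334]
tool_rot: [0.408, -3.115, -0.0]
ft_force: [0.4, -0.2, -5.7]
width: 0.0311
finger_force: 90.5
time: 16.9
tcp_pos: [0.6303, -0.0038, 0.3238]
tool_rot: [-0.408, 3.115, -0.0]
ft_force: [1.0, 1.3, -4.8]
width: 0.0312
finger_force: 90.5
time: 17.4
tcp_pos: [0.6303, -0.0037, 0.3238]
tool_rot: [-0.408, 3.115, 0.0]
ft_force: [-0.0, 0.3, -5.5]
width: 0.0312
finger_force: 90.5
t 17.4 tcp [ 0.6303 -0.0037  0.3238] yaw 104.94 tilt 0.01 F [-0.   0.3 -5.5] T [-0.01 -0.06  0.06] w 0.0312 ff 90.5
shift mm [ 0.1 -0.  15.8] roll rad 0.0007 dist 16 q [-0.01  0.41 -0.1   1.06  0.   -0.27]
tcp [ 0.63030543 -0.00374718  0.32376751]
expect c [ 0.61677854 -0.00735596] yaw 14.937771771234594 plate top z 0.1417675133104827
scene 2133 (array([617.5,  -6.7]), array([141. , 127.1]), 15.42) slope deg [ 0.16 -0.11] z 0.1403
top 684 (array([607.6,  27.2]), array([140.2,  52.8]), 14.85) slope deg [ 0.02 -0.88] z 0.1417
```

```bash
python3 -m pendant '[-1,0,0,0.003,0, -1,0,0,0.006,0, -1,0,0,0.009,0, -1,0,0,0.012,0, -1,0,0,0.0155,0]'
python3 -m pendant '[-1,0,0,0,0, -1,0,0,0,0, -1,0,0,0,0, -1,0,0,0,0, -1,0,0,0,0]'
python3 go.py .6302 -.0038 .308 104.9
python3 meas.py 5; python3 - <<'E'
from holes import *
for n,z0,z1 in(("scene1",.106,.117),("top1",.106,.119),("scene5",.119,.132),("top5",.119,.132)):
    P=cloud(dict(np.load(n+".npz")));Q=band(P,(.617,-.007),.1,z0,z1);m=Q[np.hypot(Q[:,0]-.617,Q[:,1]+.007)>.055];print(n,len(m),"medz",np.round(np.median(m[:,2])*1000,2))
d=dict(np.load("scene5.npz"));print("scene5 holes 3,4:",end="");fit(d,.6168,-.0074,15,.126,win=4,use=[0,2,3])
a=d["img"][...,::-1][110:210,270:380];cv2.imwrite("pics/c5.png",cv2.resize(np.ascontiguousarray(a),None,fx=6,fy=6,interpolation=cv2.INTER_CUBIC)[:600])
E
```

```text
time: 18.0
tcp_pos: [0.6303, -0.0038, 0.3078]
tool_rot: [0.408, -3.115, -0.0]
ft_force: [-0.3, 0.0, -5.6]
width: 0.0309
finger_force: 90.5
time: 18.5
tcp_pos: [0.6304, -0.0037, 0.3084]
tool_rot: [-0.408, 3.115, -0.0]
ft_force: [0.2, 0.3, -5.6]
width: 0.0312
finger_force: 90.5
t 18.5 tcp [ 0.6304 -0.0037  0.3084] yaw 104.94 tilt 0.02 F [ 0.2  0.3 -5.6] T [ 0.01 -0.04  0.01] w 0.0312 ff 90.5
shift mm [ 0.2 -0.   0.4] roll rad 0.0007 dist 0 q [-0.01  0.42 -0.12  1.03  0.   -0.27]
tcp [ 0.6303544  -0.00372784  0.30838626]
expect c [ 0.61682759 -0.00733692] yaw 14.93905332659881 plate top z 0.12638626172168
scene 2092 (array([617.5,  -6.5]), array([140.8, 123.7]), 15.2) slope deg [-0.03 -0.11] z 0.1248
top 659 (array([606.8,  29.4]), array([140.2,  50.1]), 13.79) slope deg [ 0.31 -1.27] z 0.1269
scene1 1157 medz 110.45
top1 1107 medz 111.56
scene5 1044 medz 124.71
top5 406 medz 126.0
scene5 holes 3,4:fit x,y mm [616.56  -7.92] yaw 15.25 res mm [[0.4, 0.3], [-0.1, -0.7], [-0.3, 0.3]]
```

View pics/c5.png

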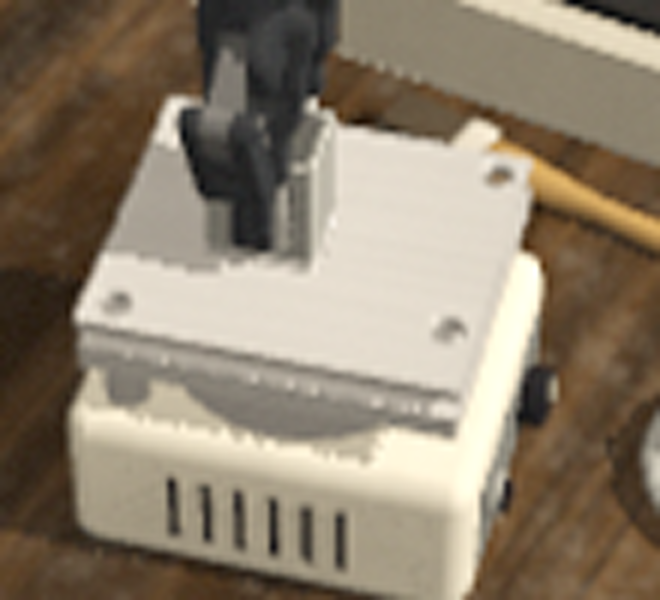

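The plate is level, about 8.3 mm above the flange, and its outline matches the mill's within about 0.5 mm. The chute is at the back (270,190), and the wrist force is just the plate's weight, so nothing is touching.

```bash
python3 -c "
from rig import env;print(env.sign_off())"
```

```text
the job is handed in; nothing more can be done
None
```

The dust lid is standing flat, knob up, on the bare desk in front of the mill. The arm is still holding the cover plate level about 8 mm above the flange, with the chute to the back and the holes lined up to within about 1 mm by camera; the job was handed in at about 18.6 s.

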